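# Clamp the stacked tins with the slip-clutch thumbscrew

## Robot

A 6-joint arm with a two-finger parallel gripper is mounted at the origin on the work surface. World frame = base frame: x ahead of the robot, y to its left, z up, the work surface at z = 0. Lengths are in m, angles in rad, forces in N, time in s.
With the tool pointing down it reaches from about 0.25 to 0.775 m from the base axis. Payload 4 kg.
Tool frame: the origin (TCP) lies on the centre line of the jaws, within the pads' length; the fingertips stand 8 mm ahead of it and the grasp point (between the pads) lies 11 mm behind it; x points along the fingers, y is the direction in which the jaws open and shut, and the axes are right-handed (so a half turn about x gives the same grasp; the last joint's range is limited). The gripper opens to 94 mm and grips with 3 to 60 N. Pads are 16 mm wide; open, the fingers measure 119 mm over their backs; the gripper's body (75 mm by 177 mm) begins 78 mm behind the grasp point.
Start: joints at [1.236, 0.087, 1.371, -0, 1.684, -0.103], TCP at [0.126, 0.535, 0.214] pointing down, gripper open.
Joint ranges: [-3.1, 3.1], [-0.76, 2.03], [0.27, 2.55], [-1.08, 4.22], [0.17, 2.65], [-2.57, 2.57]. Speed limits (rad/s): [2.79, 2.79, 3.14, 3.14, 3.14, 3.14].

## Interface

Orientations are given as a rotation vector (axis times angle).
In Python, from station import manip gives the robot as it stands.
- The arm moves only by the tool arm_command, never from a script. Its argument "increments" is a list of rows, each a list of 5 numbers: the finger opening in mm, from 0 to 94, then the shift along the tool's x, y, z in units of 0.25 m (1.0 is 0.25 m), then the turn about the tool's x in units of pi/2 rad (1.0 is pi/2 rad). A call has 1 to 10 rows; each row is the pose to reach, as a shift and turn from the pose measured when the call began, along the tool's axes at that moment; what a row does not reach only later rows make up. A row lasts 1/10 s, in which the tool goes at most 50 mm and 8.59 degrees, less where a joint would pass 70% of its speed; a pose out of reach is approached as far as the arm can. A call with a number of a shift or a turn outside -1 to 1 is refused whole. A call with a gripper value outside its range is refused whole. The fingers move at their own pace and stop on an object; "squeeze" is the grip in N (left out, the last holds). Time passes only in rows, so rows that repeat a pose let the fingers close. It gives the time, the measured TCP pose, the force and the opening at its end, in the units of the state.
- manip.get_state(): the state, without advancing time (a new reading comes with each control period).
- manip.get_image(name): name is "scene" or "side" or "wrist"; returns a dict with "frame" (384x512x3 uint8, red, green, blue), "fovy" (degrees; the focal length in pixels is half the picture's height over the tangent of half this angle, whatever the lens; pixels are square), "cx", "cy" (the principal point, pixels), "distortion" ([k1, k2, p1, p2, k3] as OpenCV has them; the pictures are not rectified), "world_from_camera" (4x4, takes a point from camera to world coordinates). Camera axes: x right, y down, z forward; pixel columns grow to the right and rows downward; lengths in m; the calibration is good to about 2 mm. A picture is of the moment at which its call begins. There is no depth.
- manip.job_done(): hands the job in, once; it reports no verdict.
The state is a dict: "clock": time; "joints": joint angles; "joint_vel": joint speeds; "joint_efforts": joint torques, N m; "position": TCP position; "tcp_rot": TCP orientation; "ft_force": force on the tool from outside, world axes, zero at the start; "ft_torque": the same for the moment, N m; "finger_gap": finger opening in m.
Only numpy, scipy, OpenCV 4.12 (cv2) and the standard library are available. Lean on these libraries where they do the work, as an engineer would, in place of code of your own. Each camera call takes 0.05 s, during which the arm holds its last target.

## Task

Lock the three stacked tins in their carrier: gently push the swing bar round until it is fully home against its stop over the tins, then turn the round cap on the bar clockwise (seen from above) until its clutch just slips for the first time, and stop there, having slipped it no more than about 30 degrees. Let go and leave the bar, the tins, the bowl, the garlic keeper and the timer where they belong.

Things in the scene. Friction and masses are not known exactly. Their poses are not given: they have to be found in the camera images.
- carrier: Dark steel base plate of the tin carrier, 220 x 140 x 12 mm, fixed on the shelf. Origin: on the plate's underside, straight below the axis of the tin stack; +x of this frame points from the stack to the post, 95 mm away; z up. Four 10 mm high pins round the stack keep the lowest tin central.
- post_axis (a point): On the vertical axis of the 24 mm thick steel post, at mid-height of the swing bar (the post's height is set differently from time to time, by up to 4 mm). The swing bar turns about this axis.
- swing_bar (a joint): Angle of the swing bar about the post, rad: 0 = fully home against its stop, with the cap straight above the stack; grows counter-clockwise seen from above, up to 1.4, as the bar is swung out to the carrier's -y side. So closing is a clockwise swing. A stiff hinge (0.16 N m) that stays where it is left; the stop is faced with firm rubber.
- bar_mid (a point): Centre of the aluminium swing bar's section, 50 mm from the post axis towards the cap. The bar is 26 mm wide and 14 mm high, reaches 116 mm from the post axis, and when home its underside is 17 to 21 mm above the top tin. x of this frame points along the bar from the cap to the post, y across it; to close, the bar's -y side is pushed towards its +y side.
- cap: Fluted cap, 40 mm diameter, 26 mm high: a rubber sleeve round a steel core, on a 5 mm high, 22 mm wide collar on the swing bar, axis 95 mm from the post axis. Origin: centre of its underside. Turns without end. The sleeve is springy: it twists 0.2 rad on the core under 0.30 N m, and back when let go. Clockwise from above, the core turns the spindle, whose thread drives the foot down 4.5 mm per rad.
- cap_top (a point): Centre of the cap's top, on its axis. Drag of the thread: 0.14 N m. Once the foot bears on the tin, the torque climbs over some 0.1 to 0.5 rad to 0.30 N m; there the clutch slips: the torque stays level, the core turns on without the spindle. The black line on the steel core is in line with the slot in the brass spindle end until the clutch slips; their angle is the slip. The thread locks itself.
- foot: Round steel presser foot, 32 mm diameter, 6 mm thick, below the bar under the cap. It slides straight down without turning. Origin: centre of its underside. At the start its underside is 3 to 7 mm higher than the top tin.
- tin_top: Uppermost of three equal closed steel tins, 90 mm diameter, 40 mm high, stacked on the carrier. Origin: centre of its underside, so its flat top is 40 mm higher.
- tin_mid: Middle tin, same make. Origin: centre of its underside.
- tin_low: Lowest tin, same make, standing on the carrier's plate. Origin: centre of its underside.
- pinch_bowl: Orange pinch bowl, 84 mm wide, 36 mm high; to be left alone. Origin: centre of its underside.
- garlic_keeper: White ceramic garlic keeper, 94 mm wide, 112 mm high; to be left alone. Origin: centre of its underside.
- timer: Yellow kitchen timer with a press button on top, 34 x 66 x 63 mm; to be left alone. Origin: centre of its underside.
Not all that is in view belongs to the job. Leave any blue or green look-alike of the tin_low alone. What is shaped like the tin_top but black is not meant.

How it is judged:
By the outcome, as a careful person would: the job done as asked, in the order asked, and still so for the second after the job is handed in, with the robot touching nothing.
It also fails if it takes over 69 s, if anything falls off the work surface, if the arm or the gripper's body presses on something with over 40 N, if the wrist force passes 120 N, or if a joint passes its speed limit or range.

## Working session

There is one attempt and no reset: what is moved stays moved. The work goes in short steps, Python scripts to look and compute and a tool call to move; the robot and the scene stay as the last step left them, time stands still between calls to the robot, and variables do not carry over. Pictures are saved under pics/ and viewed, and the job is handed in when it is done.

Besides the shell and the picture viewer there is one more tool, called after "Request:" by a JSON object that holds its "name" and its "arguments". arm_command: Moves the arm, as the interface text tells. Shifts and turns lie within -1 to 1; 1 stands for 0.25 m of shift or pi/2 rad of turn. Its arguments: {"type":"object","properties":{"increments":{"type":"array"},"squeeze":{"type":"number"}},"required":["increments"]}

```bash
ls; mkdir -p pics; cat > h.py <<'E'
import numpy as np, cv2
from station import manip
def cam(n):
    d=manip.get_image(n); f=d['frame']; h=f.shape[0]
    fl=h/2/np.tan(np.radians(d['fovy'])/2)
    d['K']=np.array([[fl,0,d['cx']],[0,fl,d['cy']],[0,0,1]]); d['D']=np.array(d['distortion'],float); d['T']=np.array(d['world_from_camera'])
    return d
def save(d,fn,crop=None,s=1):
    f=d['frame'][:,:,::-1]
    if crop: f=f[crop[1]:crop[3],crop[0]:crop[2]]
    cv2.imwrite('pics/'+fn,cv2.resize(f,None,fx=s,fy=s,interpolation=cv2.INTER_CUBIC))
def ray(d,u,v):
    p=cv2.undistortPoints(np.array([[[u,v]]],float),d['K'],d['D'])[0,0]
    return d['T'][:3,3], d['T'][:3,:3]@np.array([p[0],p[1],1])
def onz(d,u,v,z):
    o,r=ray(d,u,v); return o+r*(z-o[2])/r[2]
def proj(d,P):
    P=np.atleast_2d(np.array(P,float)); Ti=np.linalg.inv(d['T'])
    return cv2.projectPoints(P,cv2.Rodrigues(Ti[:3,:3])[0],Ti[:3,3],d['K'],d['D'])[0][:,0]
def tri(*a):
    A=np.zeros((3,3));b=np.zeros(3)
    for d,u,v in a:
        o,r=ray(d,u,v); r=r/np.linalg.norm(r); M=np.eye(3)-np.outer(r,r); A+=M;b+=M@o
    return np.linalg.solve(A,b)
E
python3 - <<'E'
from h import *
import pickle
D={n:cam(n) for n in('scene','side','wrist')}
pickle.dump(D,open('d0.pkl','wb'))
for n in D: save(D[n],n+'0.png',s=1.5); print(n,D[n]['T'].round(3).tolist(),D[n]['fovy'])
print(manip.get_state())
E
```

```text
pics
scene [[0.154, 0.797, -0.584, 1.002], [0.988, -0.117, 0.1, -0.086], [0.012, -0.593, -0.805, 0.951], [0.0, 0.0, 0.0, 1.0]] 50.20156735288896
side [[0.874, -0.368, 0.318, 0.068], [-0.486, -0.644, 0.591, -0.693], [-0.013, -0.671, -0.741, 1.006], [0.0, 0.0, 0.0, 1.0]] 45.22968230706032
wrist [[0.23, 0.935, 0.269, 0.047], [0.973, -0.22, -0.066, 0.554], [-0.003, 0.277, -0.961, 0.384], [0.0, 0.0, 0.0, 1.0]] 61.22298113201046
{'clock': 0.15, 'joints': array([ 1.23590129e+00,  8.78318270e-02,  1.37188022e+00,  1.69354657e-05,
        1.68357363e+00, -1.03099129e-01]), 'joint_vel': array([-0.00062755, -0.00311718, -0.00546818, -0.00139959, -0.00114205,
       -0.00020359]), 'joint_efforts': array([ 1.32153189e-03, -3.40642369e+01, -3.02793539e+01,  7.18576787e-02,
        3.05394363e-02, -1.16222536e-04]), 'position': array([0.12621907, 0.53492163, 0.21256119]), 'tcp_rot': array([ 0.18068903,  1.56350915, -0.18328406]), 'ft_force': array([ 0.14814926,  0.98616312, -0.09001902]), 'ft_torque': array([ 0.02056741, -0.03724767,  0.02099012]), 'finger_gap': 0.09374966692998783}
```

View pics/scene0.png

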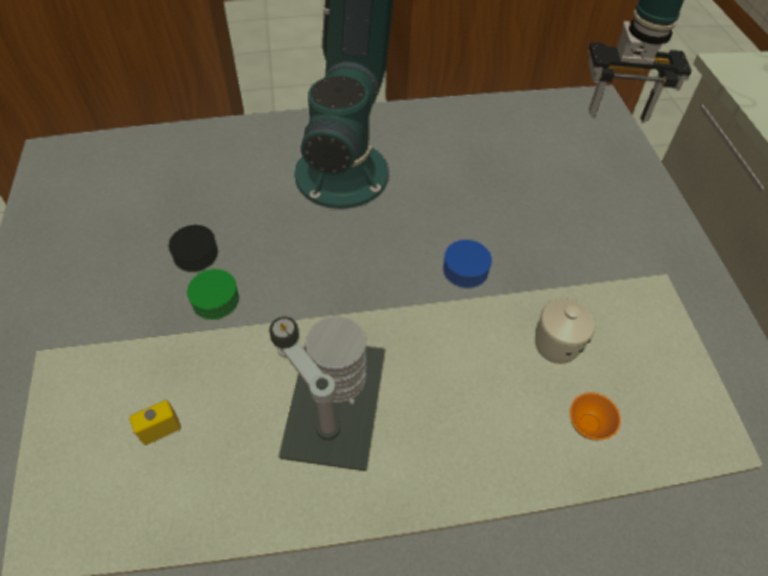

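View pics/side0.png

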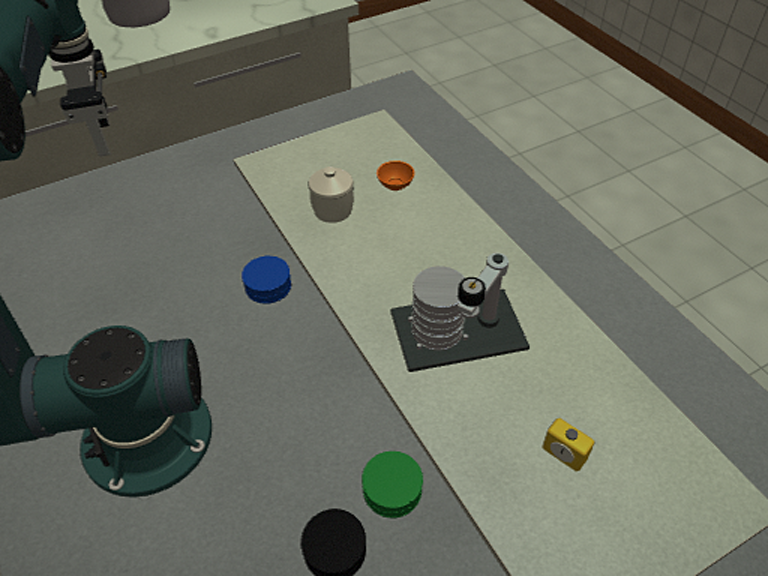

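View pics/wrist0.png

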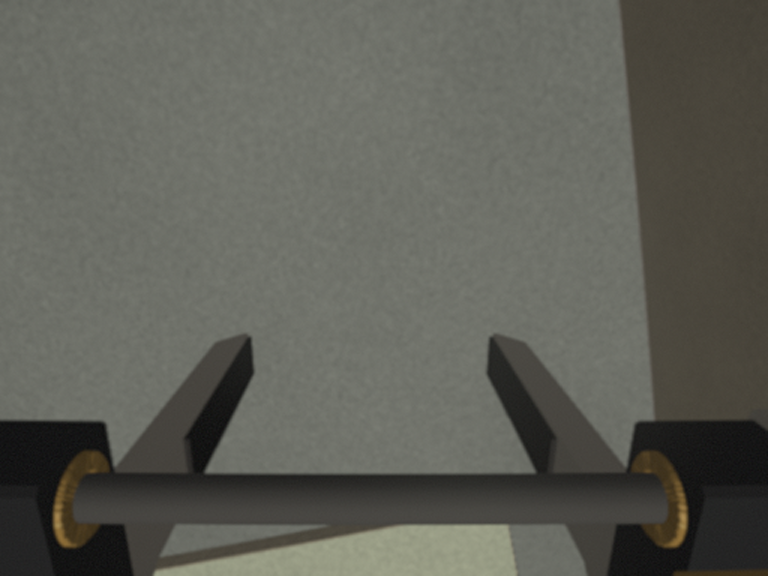

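```bash
python3 - <<'E'
from h import *
import pickle
D=pickle.load(open('d0.pkl','rb'))
save(D['scene'],'sc1.png',(170,200,270,320),5)
save(D['side'],'si1.png',(250,160,360,260),6)
E
```

```text
(no output)
```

View pics/sc1.png

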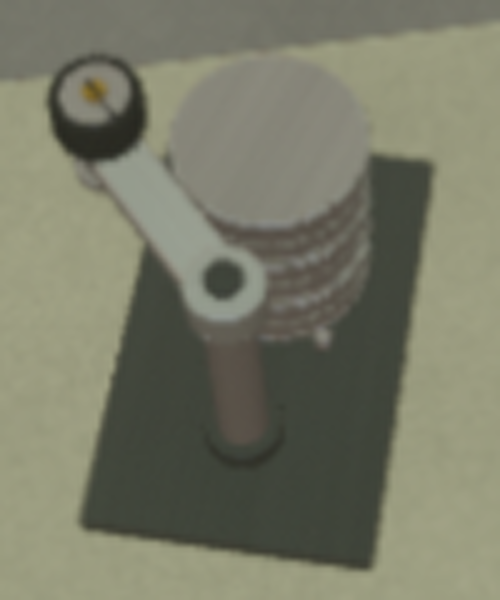

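View pics/si1.png

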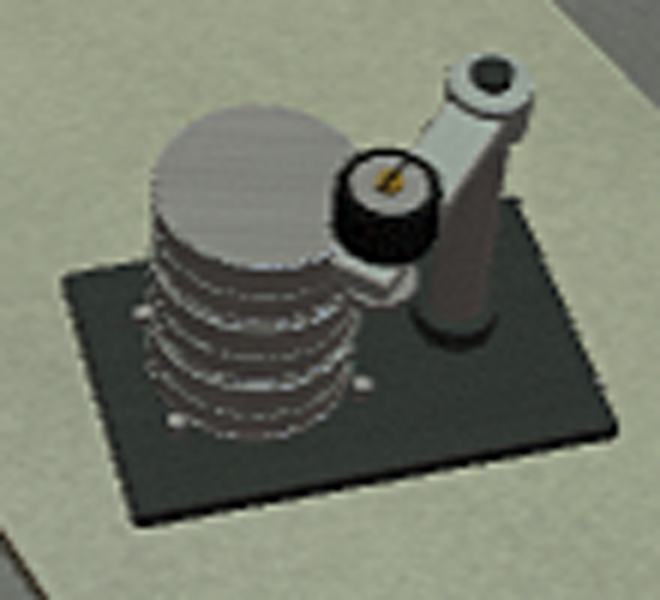

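```bash
python3 - <<'E'
from h import *
import pickle
D=pickle.load(open('d0.pkl','rb'))
S,I=D['scene'],D['side']
s=lambda u,v:(S,170+(u+.5)/5-.5,200+(v+.5)/5-.5)
i=lambda u,v:(I,250+(u+.5)/6-.5,160+(v+.5)/6-.5)
def res(P,*a):
    return [np.round(proj(d,P)[0]-[u,v],2).tolist() for d,u,v in a]
for n,a in dict(cap=(s(95,91),i(389,181)),post=(s(224,279),i(491,73)),tin=(s(269,141),i(258,188)),cA=(s(432,162),i(65,275)),cB=(s(83,523),i(617,427))).items():
    P=tri(*a); print(n,P.round(4),res(P,*a))
# tin ellipse check
cap=tri(s(95,91),i(389,181)); post=tri(s(224,279),i(491,73)); tin=tri(s(269,141),i(258,188))
print('cap-post',np.linalg.norm((cap-post)[:2]),'tin-post',np.linalg.norm((tin-post)[:2]))
a=np.arctan2(*(cap-post)[:2][::-1]);b=np.arctan2(*(tin-post)[:2][::-1]);print('bar az',a,'home az',b,'angle',a-b)
E
```

```text
cap [ 0.5245 -0.1372  0.2154] [[-0.19, 0.17], [-0.2, -0.12]]
post [ 0.608  -0.092   0.1914] [[-0.07, 0.06], [-0.07, -0.04]]
tin [ 0.5163 -0.0644  0.1444] [[0.1, -0.1], [0.11, 0.07]]
cA [0.4711 0.0206 0.027 ] [[-0.1, 0.1], [-0.11, -0.08]]
cB [ 0.6397 -0.173   0.0244] [[-0.35, 0.29], [-0.36, -0.18]]
cap-post 0.09498069716857233 tin-post 0.09583722986506188
bar az -2.646260861609538 home az 2.8487701532247436 angle -5.495031014834282
```

```bash
cat >> h.py <<'E'
def fr():
    s=manip.get_state(); return s,np.array(s['position']),cv2.Rodrigues(np.array(s['tcp_rot'],float))[0]
def to(P,yaw_ydir=None):
    s,p,R=fr(); d=R.T@(np.array(P)-p)/.25
    t=None
    if yaw_ydir is not None:
        y=R.T@np.array(yaw_ydir); t=np.arctan2(y[2],y[1])/(np.pi/2)
    print('shift',d.round(3),'turn',t)
E
python3 - <<'E'
from h import *
s,p,R=fr(); print(R.round(3))
b=np.array([.880,.475,0]); by=np.array([-.475,.880,0])
P=np.array([.608,-.092,0])-.058*b-by*(.013+.008+.015)
print(P); to([P[0],P[1],.27],b); to([.40,.20,.27],-b)
E
```

```text
[[-0.001  0.23   0.973]
 [-0.002  0.973 -0.23 ]
 [-1.    -0.002 -0.   ]]
[ 0.57406 -0.15123  0.     ]
shift [-0.226 -2.26   2.374] turn 0.5373362079651409
shift [-0.228 -1.053  1.374] turn -1.4626637920348593
```

Request:
{"name": "arm_command", "arguments": {"increments": [[0, -0.1, 0, 0, 0.03], [0, -0.2, -0.1, 0.1, 0.06], [0, -0.23, -0.2, 0.2, 0.1], [0, -0.23, -0.33, 0.33, 0.14], [0, -0.23, -0.46, 0.46, 0.18], [0, -0.23, -0.6, 0.6, 0.22], [0, -0.23, -0.72, 0.74, 0.26], [0, -0.23, -0.84, 0.88, 0.3], [0, -0.23, -0.95, 0.99, 0.34], [0, -0.23, -0.95, 0.99, 0.34]], "squeeze": 20}}

```text
clock: 1.15
position: [0.3144, 0.2437, 0.2702]
tcp_rot: [0.603, 1.484, -0.607]
ft_force: [-0.1, -0.4, -1.2]
finger_gap: 0.0174
```

```bash
python3 - <<'E'
from h import *
s,p,R=fr(); print(s['clock'],p,s['joints'].round(3),s['finger_gap'])
to([.574,-.151,.27],[.88,.475,0])
E
```

```text
1.15 [0.31439528 0.243676   0.27016224] [ 0.519 -0.259  1.579 -0.003  1.822 -0.278] 0.017384433226481828
shift [ 0.006 -0.403  1.846] turn 0.19206753269669669
```

Request:
{"name": "arm_command", "arguments": {"increments": [[0, 0, -0.03, 0.14, 0.03], [0, 0, -0.07, 0.32, 0.06], [0, 0, -0.11, 0.5, 0.09], [0, 0, -0.15, 0.68, 0.12], [0, 0, -0.19, 0.85, 0.15], [0, 0, -0.22, 0.98, 0.19], [0, 0, -0.22, 0.98, 0.19]]}}

```text
clock: 1.85
position: [0.4524, 0.0311, 0.2696]
tcp_rot: [0.835, 1.403, -0.841]
ft_force: [-0.5, 0.6, -0.7]
finger_gap: 0.0003
```

```bash
python3 - <<'E'
from h import *
s,p,R=fr(); print(s['clock'],p,s['joints'].round(3),s['finger_gap'])
to([.574,-.151,.27],[.88,.475,0])
E
```

```text
1.85 [0.45239412 0.03110364 0.26964573] [-0.054 -0.132  1.475 -0.004  1.8   -0.548] 0.00034487733424172707
shift [0.    0.083 0.872] turn -0.0006510333731995678
```

Request:
{"name": "arm_command", "arguments": {"increments": [[0, 0, 0.02, 0.17, 0], [0, 0, 0.04, 0.35, 0], [0, 0, 0.06, 0.53, 0], [0, 0, 0.08, 0.7, 0], [0, 0, 0.083, 0.82, 0], [0, 0, 0.083, 0.872, 0], [0, 0, 0.083, 0.872, 0]]}}

```text
clock: 2.55
position: [0.5743, -0.1505, 0.2691]
tcp_rot: [0.835, 1.405, -0.841]
ft_force: [-0.4, 0.2, -0.1]
finger_gap: 0.0004
```

```bash
python3 - <<'E'
from h import *
import pickle
s,p,R=fr(); print(s['clock'],p,s['joints'].round(3),s['ft_force'],s['ft_torque'])
D={n:cam(n) for n in('wrist','scene')}; pickle.dump(D,open('d1.pkl','wb'))
save(D['wrist'],'w1.png',s=1.5); save(D['scene'],'sc2.png',(170,170,290,320),4)
E
```

```text
2.55 [ 0.57431981 -0.15047849  0.26909575] [-0.35   0.185  1.152 -0.004  1.807 -0.845] [-0.41197378  0.2300126  -0.06406537] [-0.07178566  0.02239313  0.00058567]
```

View pics/w1.png

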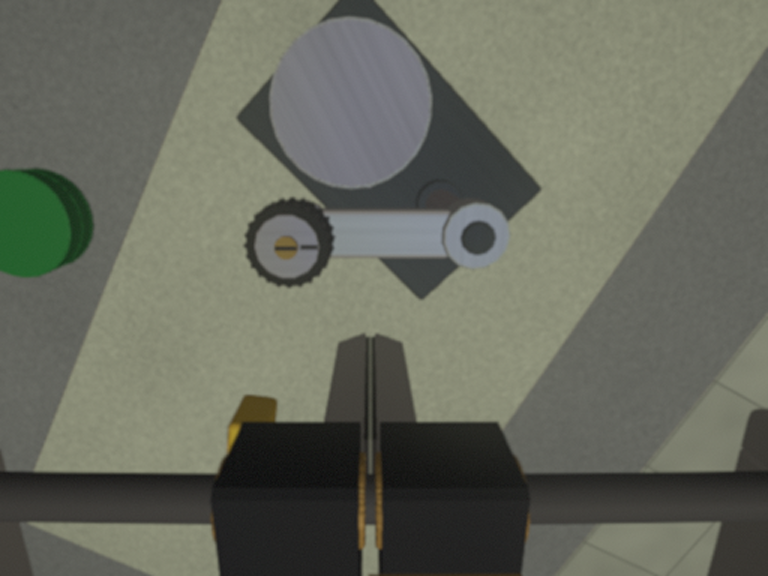

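View pics/sc2.png

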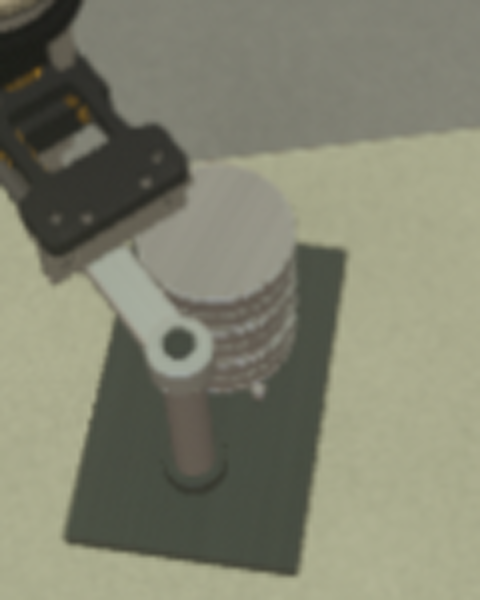

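```bash
python3 - <<'E'
from h import *
import pickle
W=pickle.load(open('d1.pkl','rb'))['wrist']; D=pickle.load(open('d0.pkl','rb'))
w=lambda u,v:(W,(u+.5)/1.5-.5,(v+.5)/1.5-.5)
S,I=D['scene'],D['side']
s=lambda u,v:(S,170+(u+.5)/5-.5,200+(v+.5)/5-.5)
i=lambda u,v:(I,250+(u+.5)/6-.5,160+(v+.5)/6-.5)
for n,(a,z,L) in dict(cap=(w(287,245.5),.213,(s(95,91),i(389,181))),post=(w(478,237),.190,(s(224,279),i(491,73))),tin=(w(351,102),.145,(s(269,141),i(258,188)))).items():
    print(n,onz(*a,z).round(4),tri(a,*L).round(4))
# cap rim width
print(np.linalg.norm(onz(*w(245,242),.205)-onz(*w(334,242),.205)))
for z in (.14,.145,.15): print(z,np.linalg.norm(onz(*w(269,102),z)-onz(*w(433,102),z)))
to([.574,-.151,.172])
E
```

```text
cap [ 0.5226 -0.1385  0.213 ] [ 0.5238 -0.1375  0.2156]
post [ 0.6071 -0.0931  0.19  ] [ 0.6075 -0.0924  0.1913]
tin [ 0.5145 -0.0635  0.145 ] [ 0.5156 -0.0641  0.1442]
0.044006253012453075
0.14 0.09564902050895037
0.145 0.09406053149269086
0.15 0.09247204247643122
shift [ 0.393 -0.001  0.007] turn None
```

Request:
{"name": "arm_command", "arguments": {"increments": [[0, 0.1, 0, 0, 0], [0, 0.2, 0, 0, 0], [0, 0.3, 0, 0, 0], [0, 0.35, 0, 0, 0], [0, 0.376, 0, 0, 0], [0, 0.376, 0, 0, 0]]}}

```text
clock: 3.25
position: [0.5732, -0.1484, 0.1762]
tcp_rot: [0.833, 1.405, -0.839]
ft_force: [-0.3, -0.0, -0.4]
finger_gap: 0.0004
```

```bash
cat > arc.py <<'E'
from h import *
import sys
# args: list of "theta:d"
post=np.array([.6077,-.0924]); home=-0.293
s,p,R=fr(); print(s['clock'],p.round(4),s['ft_force'].round(2),s['ft_torque'].round(3),s['joints'].round(3))
for a in sys.argv[1:]:
    th,d=map(float,a.split(':')); al=home+th
    b=np.array([np.cos(al),np.sin(al),0]); by=np.array([-b[1],b[0],0])
    P=np.r_[post,.175]-.058*b-d*by
    v=R.T@(P-p)/.25; y=R.T@b; t=np.arctan2(y[2],y[1])/(np.pi/2)
    print(th,d,v.round(3),round(t,3))
E
python3 arc.py .79:.025 .79:.021 .72:.021 .65:.021 .58:.021 .51:.021 .44:.021 .37:.021
```

```text
3.25 [ 0.5732 -0.1484  0.1762] [-0.34 -0.03 -0.43] [-0.088  0.024  0.054] [-0.347  0.192  1.326 -0.003  1.625 -0.844]
0.79 0.025 [ 0.005 -0.004 -0.031] -0.0
0.79 0.021 [ 0.005 -0.004 -0.047] -0.0
0.72 0.021 [ 0.005 -0.009 -0.064] 0.045
0.65 0.021 [ 0.005 -0.013 -0.081] 0.089
0.58 0.021 [ 0.005 -0.016 -0.098] 0.134
0.51 0.021 [ 0.005 -0.018 -0.115] 0.178
0.44 0.021 [ 0.005 -0.019 -0.132] 0.223
0.37 0.021 [ 0.005 -0.018 -0.149] 0.267
```

Request:
{"name": "arm_command", "arguments": {"increments": [[0, 0.005, -0.004, -0.03, 0], [0, 0.005, -0.004, -0.047, 0], [0, 0.005, -0.006, -0.056, 0.022], [0, 0.005, -0.009, -0.064, 0.045], [0, 0.005, -0.011, -0.073, 0.067], [0, 0.005, -0.013, -0.081, 0.089], [0, 0.005, -0.015, -0.09, 0.111], [0, 0.005, -0.016, -0.098, 0.134], [0, 0.005, -0.017, -0.106, 0.156], [0, 0.005, -0.018, -0.115, 0.178]]}}

```text
clock: 4.25
position: [0.5563, -0.1268, 0.1764]
tcp_rot: [1.045, 1.299, -1.052]
ft_force: [0.4, -3.5, -0.7]
finger_gap: 0.0005
```

```bash
python3 arc.py .51:.021 .44:.021 .37:.021 .3:.021 .23:.021 .16:.021 .09:.021 .06:.021
```

```text
4.25 [ 0.5563 -0.1268  0.1764] [ 0.41 -3.47 -0.72] [-0.787 -0.15  -0.09 ] [-0.32   0.141  1.384 -0.005  1.613 -0.535]
0.51 0.021 [ 0.006 -0.002 -0.006] -0.001
0.44 0.021 [ 0.006 -0.007 -0.023] 0.043
0.37 0.021 [ 0.006 -0.011 -0.039] 0.088
0.3 0.021 [ 0.005 -0.014 -0.056] 0.132
0.23 0.021 [ 0.005 -0.016 -0.073] 0.177
0.16 0.021 [ 0.005 -0.017 -0.091] 0.221
0.09 0.021 [ 0.005 -0.016 -0.108] 0.266
0.06 0.021 [ 0.005 -0.015 -0.115] 0.285
```

Request:
{"name": "arm_command", "arguments": {"increments": [[0, 0.005, -0.004, -0.014, 0.022], [0, 0.005, -0.007, -0.023, 0.043], [0, 0.005, -0.009, -0.031, 0.065], [0, 0.005, -0.011, -0.039, 0.088], [0, 0.005, -0.012, -0.048, 0.11], [0, 0.005, -0.014, -0.056, 0.132], [0, 0.005, -0.015, -0.065, 0.155], [0, 0.005, -0.016, -0.073, 0.177], [0, 0.005, -0.017, -0.082, 0.199], [0, 0.005, -0.017, -0.091, 0.221]]}}

```text
clock: 5.25
position: [0.5479, -0.1069, 0.1765]
tcp_rot: [1.303, 1.132, -1.309]
ft_force: [1.1, -4.2, -1.2]
finger_gap: 0.0007
```

```bash
python3 arc.py .16:.021 .12:.021 .08:.021 .04:.021 .02:.021 0:.021 0:.019; python3 - <<'E'
from h import *
save(cam('wrist'),'w2.png',s=1.5)
E
```

```text
5.25 [ 0.5479 -0.1069  0.1765] [ 1.14 -4.21 -1.19] [-0.803 -0.046 -0.017] [-0.289  0.111  1.418 -0.008  1.606 -0.155]
0.16 0.021 [ 0.006 -0.002 -0.005] -0.001
0.12 0.021 [ 0.006 -0.006 -0.015] 0.024
0.08 0.021 [ 0.006 -0.008 -0.024] 0.05
0.04 0.021 [ 0.005 -0.011 -0.034] 0.075
0.02 0.021 [ 0.005 -0.012 -0.038] 0.088
0.0 0.021 [ 0.005 -0.013 -0.043] 0.101
0.0 0.019 [ 0.005 -0.012 -0.051] 0.101
```

View pics/w2.png

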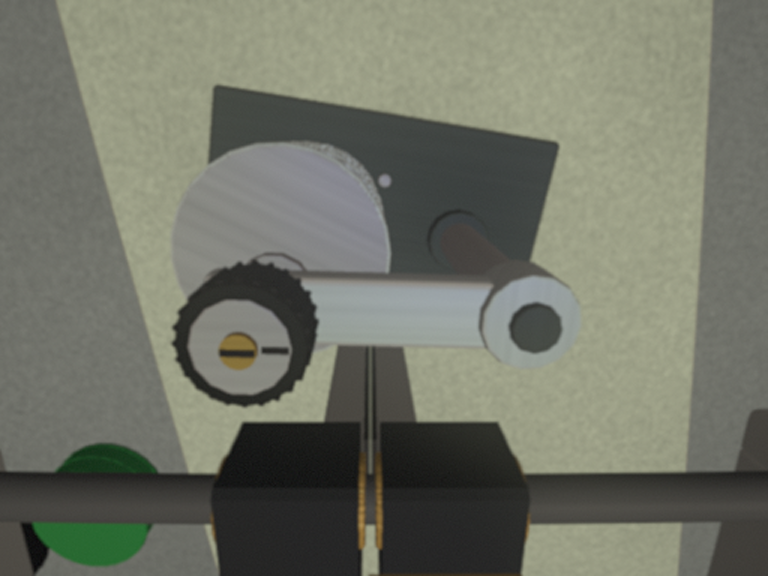

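Request:
{"name": "arm_command", "arguments": {"increments": [[0, 0.005, -0.004, -0.01, 0.012], [0, 0.005, -0.006, -0.015, 0.024], [0, 0.005, -0.007, -0.02, 0.037], [0, 0.005, -0.008, -0.024, 0.05], [0, 0.005, -0.01, -0.029, 0.062], [0, 0.005, -0.011, -0.034, 0.075], [0, 0.005, -0.011, -0.036, 0.08], [0, 0.005, -0.011, -0.036, 0.08]]}}

```text
clock: 6.1
position: [0.5464, -0.0991, 0.1759]
tcp_rot: [1.393, 1.059, -1.401]
ft_force: [-0.0, -7.2, 3.1]
finger_gap: 0.0006
```

```bash
python3 arc.py .04:.021 .02:.021 0:.021 0:.020 0:.019 0:.018 0:.017
```

```text
6.1 [ 0.5464 -0.0991  0.1759] [-0.03 -7.2   3.06] [-1.506  0.172 -0.096] [-0.274  0.104  1.427 -0.011  1.603 -0.012]
0.04 0.021 [ 0.004 -0.001 -0.003] -0.007
0.02 0.021 [ 0.004 -0.003 -0.008] 0.006
0.0 0.021 [ 0.003 -0.005 -0.013] 0.019
0.0 0.02 [ 0.003 -0.005 -0.017] 0.019
0.0 0.019 [ 0.003 -0.004 -0.021] 0.019
0.0 0.018 [ 0.003 -0.004 -0.025] 0.019
0.0 0.017 [ 0.003 -0.004 -0.029] 0.019
```

```bash
python3 - <<'E'
from h import *
import pickle
D={n:cam(n) for n in('wrist','scene','side')}; pickle.dump(D,open('d3.pkl','wb'))
save(D['wrist'],'w3.png',s=1.5); save(D['side'],'si3.png',(250,140,360,260),5)
print(manip.get_state()['ft_force'])
E
```

```text
[-0.71986957 -8.69637836  3.86209892]
```

View pics/w3.png

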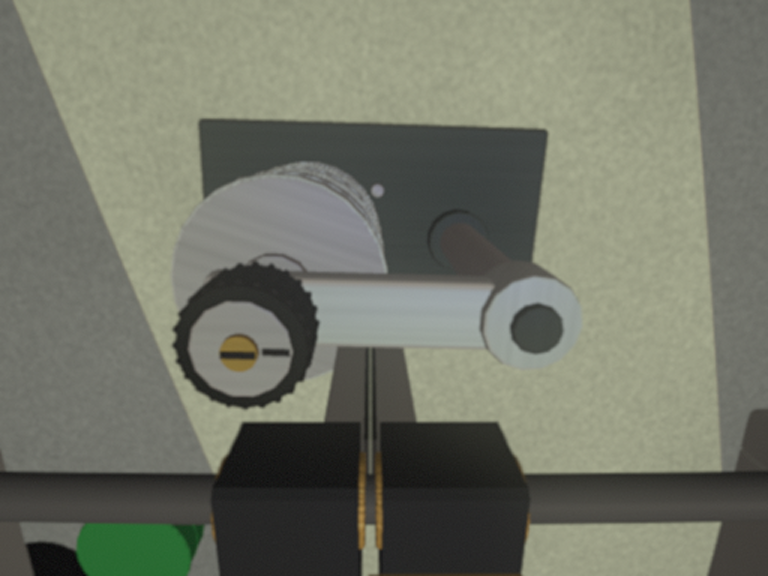

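View pics/si3.png

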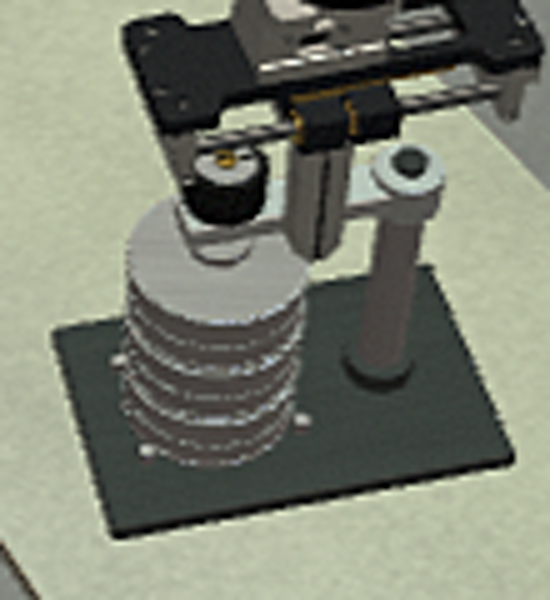

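```bash
python3 - <<'E'
from h import *
import pickle
D=pickle.load(open('d3.pkl','rb')); W=D['wrist']
w=lambda u,v:((u+.5)/1.5-.5,(v+.5)/1.5-.5)
cap=onz(W,*w(239,353),.2145); post=onz(W,*w(537,328),.191)
print(cap,post,np.linalg.norm((cap-post)[:2]))
a=np.arctan2(*(post-cap)[:2][::-1]); 
# plate far edge dir
A=onz(W,*w(200,120),.026);B=onz(W,*w(546,130),.026); e=np.arctan2(*(B-A)[:2][::-1]); print('bar',a,'plate edge',e,np.linalg.norm(A-B))
# bar edges top face z~.1835
for v1,v2 in ((272,283),): pass
P=[onz(W,*w(u,v),.184) for u,v in((330,273.5),(485,282.5))]; print(np.arctan2(*(P[1]-P[0])[:2][::-1]))
# plate edges in scene/side from d0
D0=pickle.load(open('d0.pkl','rb'));S,I=D0['scene'],D0['side']
s=lambda u,v:onz(S,170+(u+.5)/5-.5,200+(v+.5)/5-.5,.0255)
i=lambda u,v:onz(I,250+(u+.5)/6-.5,160+(v+.5)/6-.5,.0255)
ang=lambda p,q:np.arctan2(*(q-p)[:2][::-1])
print('scene right',ang(s(432,162),s(372,564)),'side front',ang(i(135,516),i(617,427)),'side short',ang(i(65,275),i(135,516))+0)
s3=lambda u,v:(D['side'],250+(u+.5)/5-.5,140+(v+.5)/5-.5)
print(tri(s3(228,159),(W,*w(239,353))), tri(s3(409,160),(W,*w(537,328))))
E
```

```text
[ 0.51420558 -0.06714498  0.2145    ] [ 0.60724636 -0.09406135  0.191     ] 0.09685596010381449
bar -0.28160838574643415 plate edge -0.2908534959382214 0.21805927781019854
-0.3255123733563948
scene right -0.2890119313269125 side front -0.29730068639854756 side short -1.8688503618221335
[ 0.51617379 -0.06682149  0.21721497] [ 0.60690672 -0.09310742  0.19317564]
```

Request:
{"name": "arm_command", "arguments": {"increments": [[0, 0.003, -0.002, -0.008, 0.004], [0, 0.003, -0.003, -0.014, 0.01], [0, 0.003, -0.003, -0.014, 0.01]]}}

```text
clock: 6.55
position: [0.5463, -0.0989, 0.176]
tcp_rot: [1.402, 1.043, -1.417]
ft_force: [-1.7, -10.7, 4.5]
finger_gap: 0.0003
```

```bash
python3 arc.py 0:.021 0:.017
```

```text
6.55 [ 0.5463 -0.0989  0.176 ] [ -1.75 -10.65   4.5 ] [-2.044  0.303 -0.188] [-0.27   0.103  1.428 -0.018  1.601  0.011]
0.0 0.021 [ 0.004 -0.004 -0.012] 0.007
0.0 0.017 [ 0.003 -0.004 -0.028] 0.007
```

Request:
{"name": "arm_command", "arguments": {"increments": [[0, 0.003, -0.002, -0.015, 0.0], [0, 0.003, -0.003, -0.025, 0.0], [0, 0.003, -0.003, -0.025, 0.0]]}}

```text
clock: 6.85
position: [0.5463, -0.0988, 0.1761]
tcp_rot: [1.395, 1.03, -1.426]
ft_force: [-3.5, -16.8, 3.8]
finger_gap: 0.0002
```

```bash
python3 arc.py 0:.021 0:.017
```

```text
6.85 [ 0.5463 -0.0988  0.1761] [ -3.52 -16.83   3.83] [-3.14   0.661 -0.108] [-0.262  0.103  1.428 -0.031  1.6    0.024]
0.0 0.021 [ 0.004 -0.004 -0.012] 0.004
0.0 0.017 [ 0.003 -0.004 -0.028] 0.004
```

Request:
{"name": "arm_command", "arguments": {"increments": [[0, 0, 0, 0.03, 0], [0, 0, 0, 0.08, 0], [0, 0, 0, 0.14, 0], [0, -0.1, 0, 0.16, 0], [40, -0.25, 0, 0.18, 0], [60, -0.4, 0, 0.2, 0], [60, -0.55, 0, 0.2, 0], [60, -0.6, 0, 0.2, 0], [60, -0.6, 0, 0.2, 0]]}}

```text
clock: 7.75
position: [0.5324, -0.1421, 0.3294]
tcp_rot: [1.397, 1.027, -1.423]
ft_force: [0.8, 0.7, -0.0]
finger_gap: 0.0369
```

```bash
python3 - <<'E'
from h import *
import pickle
D={n:cam(n) for n in('wrist','scene','side')}; pickle.dump(D,open('d4.pkl','wb'))
save(D['wrist'],'w4.png',s=1.5); save(D['side'],'si4.png',(250,140,360,260),5); save(D['scene'],'sc4.png',(170,170,290,320),4)
s=manip.get_state();print(s)
E
```

```text
{'clock': 7.9, 'joints': array([-0.34498605,  0.08790239,  1.15198988, -0.03137779,  1.89302935,
       -0.06867273]), 'joint_vel': array([ 0.00132137,  0.00655126,  0.01163324, -0.00235247,  0.0043527 ,
       -0.00174645]), 'joint_efforts': array([ 1.78254835e-03, -3.51320922e+01, -3.11242461e+01, -4.43259836e-02,
       -1.29894563e-02, -1.57005608e-03]), 'position': array([ 0.5311593 , -0.14156651,  0.32454281]), 'tcp_rot': array([ 1.39370813,  1.03502483, -1.42921241]), 'ft_force': array([-0.13082813, -0.13067445, -0.23011366]), 'ft_torque': array([-0.0775563 ,  0.10572915, -0.02505448]), 'finger_gap': 0.04883206095296238}
```

View pics/w4.png

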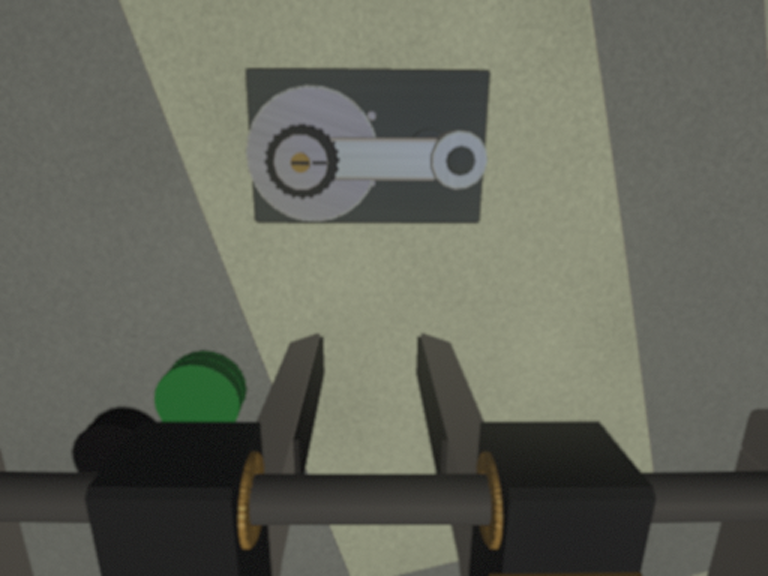

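View pics/si4.png

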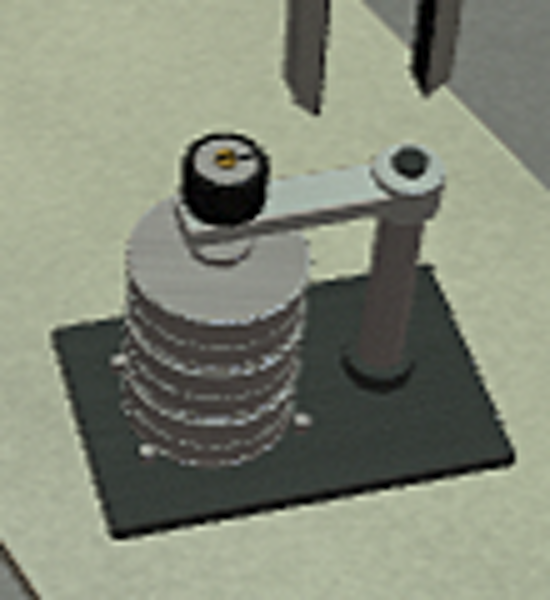

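View pics/sc4.png

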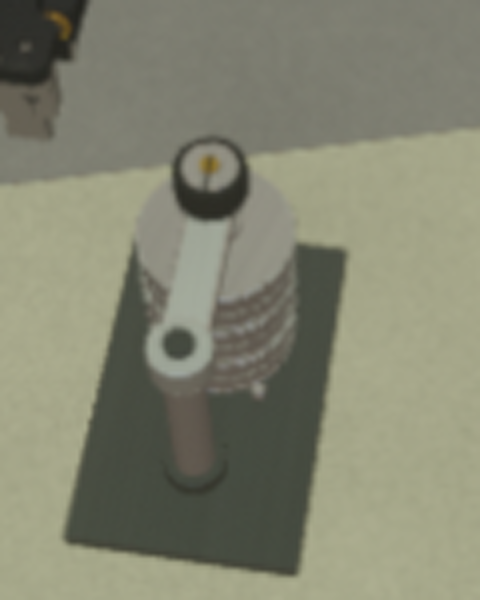

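```bash
python3 - <<'E'
from h import *
import pickle
D=pickle.load(open('d4.pkl','rb')); W=D['wrist']
w=lambda u,v:(W,(u+.5)/1.5-.5,(v+.5)/1.5-.5)
si=lambda u,v:(D['side'],250+(u+.5)/5-.5,140+(v+.5)/5-.5)
sc=lambda u,v:(D['scene'],170+(u+.5)/4-.5,170+(v+.5)/4-.5)
for n,a in dict(cap=(w(300,162),si(226,158.5),sc(209,165)),post=(w(460,160),si(410,160),sc(179,343))).items():
    P=tri(*a);print(n,P.round(4),tri(*a[1:]).round(4),onz(*a[0],P[2]).round(4),[np.round(proj(d,P)[0]-[u,v],2).tolist() for d,u,v in a])
s,p,R=fr(); print(p,R.round(3),s['joints'].round(3))
E
```

```text
cap [ 0.5164 -0.0654  0.2158] [ 0.5172 -0.0651  0.2156] [ 0.5151 -0.0657  0.2158] [[1.33, -0.71], [-0.34, 0.06], [-0.3, -0.24]]
post [ 0.6075 -0.0925  0.1919] [ 0.6083 -0.0922  0.1919] [ 0.6063 -0.093   0.1919] [[1.12, -0.89], [-0.28, 0.18], [-0.33, -0.21]]
[ 0.5311593  -0.14156651  0.32454281] [[-0.002  0.959 -0.282]
 [-0.031 -0.282 -0.959]
 [-1.     0.007  0.03 ]] [-0.345  0.088  1.152 -0.031  1.893 -0.069]
```

```bash
python3 - <<'E'
from h import *
to([.516,-.0655,.26],[np.cos(1.07),np.sin(1.07),0])
E
```

```text
shift [ 0.249 -0.146 -0.282] turn -0.8633817659802289
```

Request:
{"name": "arm_command", "arguments": {"increments": [[64, 0.0, -0.02, -0.03, -0.08], [64, 0.0, -0.04, -0.07, -0.17], [64, 0.03, -0.06, -0.11, -0.26], [64, 0.06, -0.08, -0.15, -0.35], [64, 0.1, -0.1, -0.19, -0.44], [64, 0.14, -0.12, -0.23, -0.53], [64, 0.18, -0.14, -0.26, -0.62], [64, 0.22, -0.146, -0.282, -0.71], [64, 0.249, -0.146, -0.282, -0.79], [64, 0.249, -0.146, -0.282, -0.863]]}}

```text
clock: 8.9
position: [0.5142, -0.0648, 0.2554]
tcp_rot: [0.365, 1.538, -0.413]
ft_force: [0.2, -0.4, 0.2]
finger_gap: 0.0639
```

```bash
python3 - <<'E'
from h import *
import pickle
D={n:cam(n) for n in('wrist',)}; pickle.dump(D,open('d5.pkl','wb'))
save(D['wrist'],'w5.png',s=1.5)
s,p,R=fr(); print(s['clock'],p,R.round(3),s['joints'].round(3),s['ft_force'],s['ft_torque'],s['finger_gap'])
E
```

```text
8.95 [ 0.51443129 -0.06495257  0.25606028] [[-0.009  0.473  0.881]
 [-0.029  0.88  -0.473]
 [-1.    -0.03   0.006]] [-0.215  0.016  1.361 -0.031  1.766 -1.298] [0.42014817 0.08931062 0.1876791 ] [-0.01132334  0.04024828  0.0100058 ] 0.06389365874936374
```

View pics/w5.png

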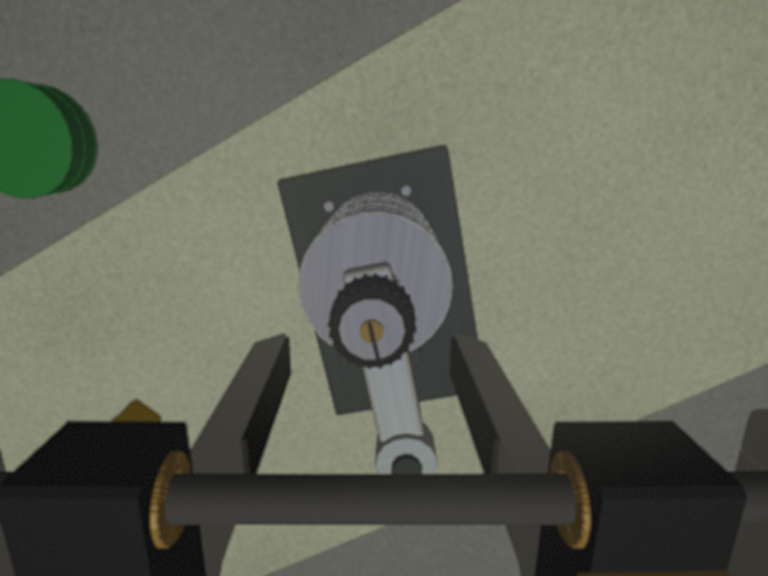

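```bash
python3 - <<'E'
from h import *
import pickle
W=pickle.load(open('d5.pkl','rb'))['wrist']
c=onz(W,(371.5)/1.5-.5,(330.5)/1.5-.5,.2155); print(c)
s,p,R=fr()
# cap estimates in tool frame at tool depth
for e in (c,[.5172,-.0651,.2156],[.5164,-.0654,.2156]):
    v=R.T@(np.array(e)-p); print((v*1e3).round(2))
to([.516,-.0655,.2055])
E
```

```text
[ 0.51560841 -0.06610836  0.2155    ]
[40.56  0.75  1.33]
[40.42  2.39  2.26]
[40.44  1.75  1.7 ]
shift [0.202 0.007 0.005] turn None
```

```bash
python3 - <<'E'
from h import *
to([.516,-.0658,.200])
E
```

```text
shift [0.224 0.007 0.006] turn None
```

Request:
{"name": "arm_command", "arguments": {"increments": [[64, 0.06, 0.005, 0.006, 0], [64, 0.12, 0.007, 0.006, 0], [64, 0.17, 0.007, 0.006, 0], [64, 0.2, 0.007, 0.006, 0], [64, 0.224, 0.007, 0.006, 0], [64, 0.224, 0.007, 0.006, 0]], "squeeze": 5}}

```text
clock: 9.55
position: [0.5157, -0.0657, 0.1991]
tcp_rot: [0.363, 1.539, -0.411]
ft_force: [-1.0, -0.1, -0.1]
finger_gap: 0.0641
```

```bash
python3 - <<'E'
from h import *
s,p,R=fr(); print(s['clock'],p,s['ft_force'].round(2),s['ft_torque'].round(3),s['joints'].round(3))
to([.516,-.0658,.200])
save(cam('wrist'),'w6.png',s=1.5);save(cam('side'),'si6.png',(250,120,360,240),5)
E
```

```text
9.55 [ 0.51566325 -0.06574994  0.19909278] [-1.03 -0.09 -0.1 ] [0.031 0.011 0.014] [-0.216  0.028  1.461 -0.031  1.656 -1.296]
shift [-0.004  0.     0.001] turn None
```

View pics/w6.png

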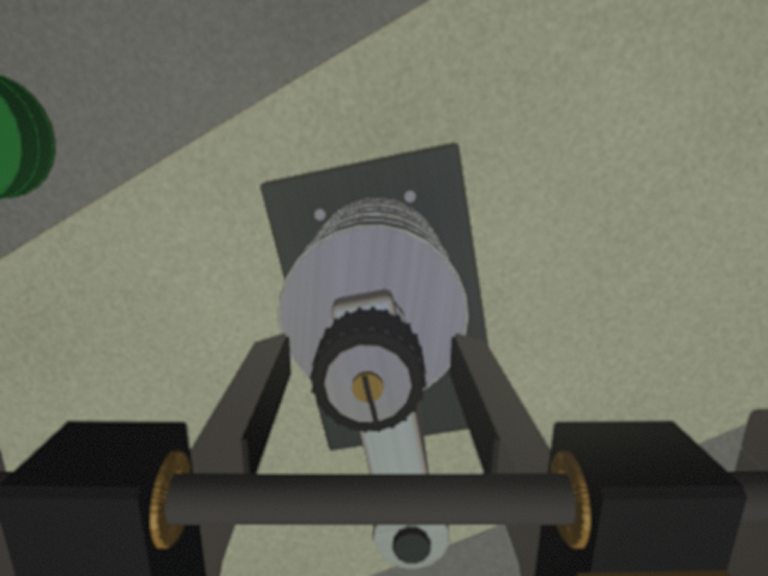

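View pics/si6.png

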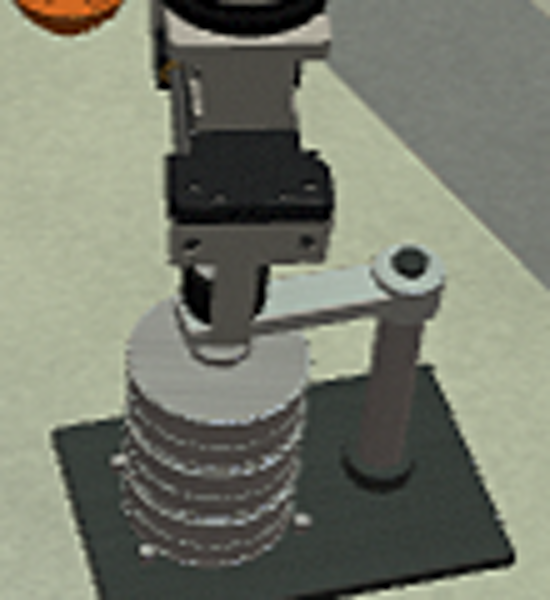

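Request:
{"name": "arm_command", "arguments": {"increments": [[56, 0, -0.002, 0, 0], [48, 0, -0.002, 0, 0], [42, 0, -0.002, 0, 0], [36, 0, -0.002, 0, 0], [34, 0, -0.002, 0, 0], [34, 0, -0.002, 0, 0]], "squeeze": 5}}

```text
clock: 10.25
position: [0.5162, -0.0665, 0.2009]
tcp_rot: [0.363, 1.536, -0.411]
ft_force: [-1.2, -1.0, 2.0]
finger_gap: 0.0406
```

```bash
cat > st.py <<'E'
from h import *
import sys
s,p,R=fr(); print(s['clock'],p.round(5),'F',s['ft_force'].round(2),'T',s['ft_torque'].round(3),'gap',round(s['finger_gap']*1e3,2),'j6',s['joints'][5].round(3),'yaw',round(float(np.arctan2(R[1,1],R[0,1])),4),'Ftool',(R.T@s['ft_force']).round(2),'Ttool',(R.T@s['ft_torque']).round(3))
if len(sys.argv)>1:
    save(cam('wrist'),sys.argv[1],(130,180,370,290),3)
E
python3 st.py
```

```text
10.25 [ 0.51618 -0.06651  0.20093] F [-1.16 -0.98  1.97] T [-0.138  0.106 -0.044] gap 40.58 j6 -1.297 yaw 1.0771 Ftool [-1.93 -1.47 -0.54] Ttool [ 0.042  0.03  -0.172]
```

Request:
{"name": "arm_command", "arguments": {"increments": [[30, 0, 0, 0, 0], [30, 0, 0, 0, 0], [30, 0, 0, 0, 0], [30, 0, 0, 0, 0.03], [30, 0, 0, 0, 0.06], [30, 0, 0, 0, 0.09], [30, 0, 0, 0, 0.12], [30, 0, 0, 0, 0.15]], "squeeze": 30}}

```text
clock: 11.05
position: [0.5161, -0.0666, 0.2009]
tcp_rot: [0.547, 1.49, -0.596]
ft_force: [-0.8, -0.7, 1.7]
finger_gap: 0.0394
```

```bash
python3 st.py w7.png
```

```text
11.05 [ 0.51606 -0.06661  0.20095] F [-0.76 -0.66  1.69] T [-0.108  0.156  0.162] gap 39.37 j6 -1.059 yaw 0.8398 Ftool [-1.66 -1.04 -0.1 ] Ttool [-0.166  0.04  -0.182]
```

View pics/w7.png

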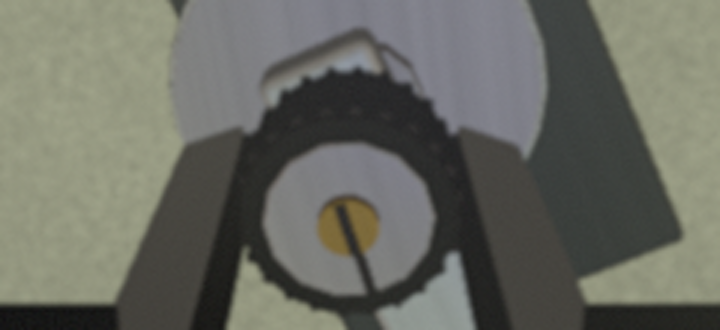

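Request:
{"name": "arm_command", "arguments": {"increments": [[30, 0, 0, 0, 0.03], [30, 0, 0, 0, 0.06], [30, 0, 0, 0, 0.09], [30, 0, 0, 0, 0.12], [30, 0, 0, 0, 0.15], [30, 0, 0, 0, 0.18], [30, 0, 0, 0, 0.21]]}}

```text
clock: 11.8
position: [0.5158, -0.0667, 0.201]
tcp_rot: [0.802, 1.399, -0.851]
ft_force: [-0.7, -1.5, 0.7]
finger_gap: 0.0395
```

```bash
python3 st.py
```

```text
11.8 [ 0.51585 -0.06675  0.20098] F [-0.74 -1.54  0.67] T [-0.15   0.315  0.174] gap 39.5 j6 -0.727 yaw 0.5077 Ftool [-0.61 -1.41  1.  ] Ttool [-0.182  0.018 -0.344]
```

Request:
{"name": "arm_command", "arguments": {"increments": [[30, 0, 0, 0, 0.02], [30, 0, 0, 0, 0.04], [30, 0, 0, 0, 0.06], [30, 0, 0, 0, 0.08], [30, 0, 0, 0, 0.1]]}}

```text
clock: 12.3
position: [0.5157, -0.0668, 0.201]
tcp_rot: [0.921, 1.344, -0.97]
ft_force: [-1.2, -1.3, 0.6]
finger_gap: 0.0396
```

```bash
python3 st.py
```

```text
12.3 [ 0.5157  -0.06678  0.201  ] F [-1.23 -1.26  0.57] T [-0.168  0.246  0.124] gap 39.6 j6 -0.57 yaw 0.3506 Ftool [-0.52 -1.6   0.77] Ttool [-0.13  -0.075 -0.286]
```

Request:
{"name": "arm_command", "arguments": {"increments": [[30, 0, 0, 0, 0.02], [30, 0, 0, 0, 0.04], [30, 0, 0, 0, 0.06], [30, 0, 0, 0, 0.08], [30, 0, 0, 0, 0.1]]}}

```text
clock: 12.8
position: [0.5155, -0.0668, 0.201]
tcp_rot: [1.039, 1.282, -1.088]
ft_force: [-0.1, -0.8, 1.4]
finger_gap: 0.0395
```

```bash
python3 st.py
```

```text
12.8 [ 0.51554 -0.06681  0.20097] F [-0.13 -0.85  1.45] T [-0.099  0.278  0.132] gap 39.54 j6 -0.413 yaw 0.1934 Ftool [-1.42 -0.31  0.85] Ttool [-0.14  -0.046 -0.288]
```

Request:
{"name": "arm_command", "arguments": {"increments": [[30, 0, 0, 0, 0.02], [30, 0, 0, 0, 0.04], [30, 0, 0, 0, 0.06]]}}

```text
clock: 13.1
position: [0.5155, -0.0668, 0.201]
tcp_rot: [1.109, 1.24, -1.158]
ft_force: [-0.7, -2.0, 1.6]
finger_gap: 0.0394
```

```bash
python3 st.py w8.png
```

```text
13.1 [ 0.51546 -0.06679  0.20099] F [-0.73 -1.97  1.59] T [-0.065  0.24   0.127] gap 39.43 j6 -0.319 yaw 0.0991 Ftool [-1.52 -0.94  1.93] Ttool [-0.133 -0.042 -0.242]
```

View pics/w8.png

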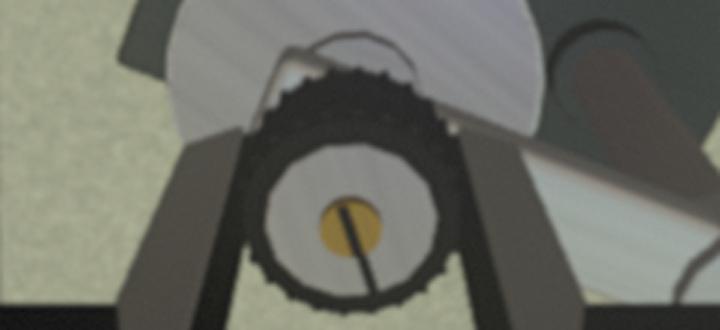

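Request:
{"name": "arm_command", "arguments": {"increments": [[30, 0, 0, 0, 0.02], [30, 0, 0, 0, 0.04], [30, 0, 0, 0, 0.06]]}}

```text
clock: 13.45
position: [0.5154, -0.0668, 0.201]
tcp_rot: [1.179, 1.196, -1.228]
ft_force: [-0.3, -0.5, 1.8]
finger_gap: 0.0395
```

```bash
python3 st.py
```

```text
13.45 [ 0.51536 -0.06676  0.20097] F [-0.26 -0.45  1.78] T [-0.074  0.268  0.132] gap 39.46 j6 -0.224 yaw 0.0043 Ftool [-1.76 -0.28  0.51] Ttool [-0.139 -0.074 -0.264]
```

Request:
{"name": "arm_command", "arguments": {"increments": [[30, 0, 0, 0, 0.02], [30, 0, 0, 0, 0.04], [30, 0, 0, 0, 0.06]]}}

```text
clock: 13.75
position: [0.5153, -0.0667, 0.201]
tcp_rot: [1.247, 1.149, -1.296]
ft_force: [-0.6, -0.7, 2.8]
finger_gap: 0.0395
```

```bash
python3 st.py
```

```text
13.75 [ 0.51527 -0.06673  0.20098] F [-0.62 -0.71  2.76] T [-0.056  0.388  0.161] gap 39.54 j6 -0.13 yaw -0.0897 Ftool [-2.73 -0.58  0.85] Ttool [-0.172 -0.092 -0.376]
```

Request:
{"name": "arm_command", "arguments": {"increments": [[30, 0, 0, 0, 0.02], [30, 0, 0, 0, 0.04], [30, 0, 0, 0, 0.06]]}}

```text
clock: 14.05
position: [0.5152, -0.0667, 0.2009]
tcp_rot: [1.315, 1.099, -1.363]
ft_force: [0.2, -0.5, 0.9]
finger_gap: 0.0395
```

```bash
python3 st.py
```

```text
14.05 [ 0.5152  -0.06668  0.20094] F [ 0.16 -0.48  0.87] T [-0.043  0.369  0.135] gap 39.49 j6 -0.036 yaw -0.1837 Ftool [-0.85  0.24  0.47] Ttool [-0.146 -0.11  -0.351]
```

Request:
{"name": "arm_command", "arguments": {"increments": [[30, 0, 0, 0, 0.02], [30, 0, 0, 0, 0.04], [30, 0, 0, 0, 0.06]]}}

```text
clock: 14.35
position: [0.5151, -0.0666, 0.201]
tcp_rot: [1.383, 1.046, -1.43]
ft_force: [0.6, -1.2, 1.5]
finger_gap: 0.0394
```

```bash
python3 st.py w9.png
```

```text
14.35 [ 0.51513 -0.06665  0.20098] F [ 0.61 -1.18  1.53] T [0.008 0.36  0.128] gap 39.4 j6 0.058 yaw -0.2777 Ftool [-1.5   0.91  1.02] Ttool [-0.139 -0.092 -0.344]
```

View pics/w9.png

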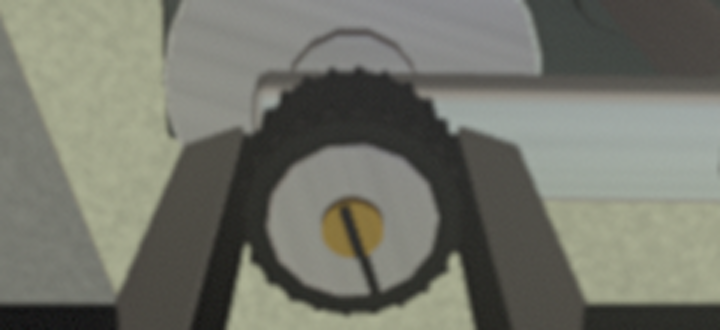

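Request:
{"name": "arm_command", "arguments": {"increments": [[30, 0, 0, 0, 0.02], [30, 0, 0, 0, 0.04], [30, 0, 0, 0, 0.06]]}}

```text
clock: 14.7
position: [0.5151, -0.0666, 0.201]
tcp_rot: [1.45, 0.99, -1.497]
ft_force: [0.3, -1.1, 1.0]
finger_gap: 0.0397
```

```bash
python3 st.py
```

```text
14.7 [ 0.51505 -0.06661  0.20097] F [ 0.25 -1.06  0.96] T [0.047 0.423 0.143] gap 39.7 j6 0.153 yaw -0.3723 Ftool [-0.93  0.62  0.93] Ttool [-0.157 -0.11  -0.406]
```

Request:
{"name": "arm_command", "arguments": {"increments": [[30, 0, 0, 0, 0.02], [30, 0, 0, 0, 0.04], [30, 0, 0, 0, 0.06]]}}

```text
clock: 15.0
position: [0.515, -0.0665, 0.201]
tcp_rot: [1.516, 0.931, -1.561]
ft_force: [0.4, -0.3, 2.0]
finger_gap: 0.0395
```

```bash
python3 st.py
```

```text
15.0 [ 0.515   -0.06651  0.20098] F [ 0.45 -0.34  1.97] T [0.077 0.335 0.13 ] gap 39.55 j6 0.246 yaw -0.4659 Ftool [-1.96  0.56  0.16] Ttool [-0.141 -0.081 -0.329]
```

Request:
{"name": "arm_command", "arguments": {"increments": [[30, 0, 0, 0, 0.02], [30, 0, 0, 0, 0.04], [30, 0, 0, 0, 0.06]]}}

```text
clock: 15.3
position: [0.515, -0.0664, 0.201]
tcp_rot: [1.58, 0.869, -1.625]
ft_force: [0.3, -1.6, 1.5]
finger_gap: 0.0397
```

```bash
python3 st.py w10.png
```

```text
15.3 [ 0.51497 -0.06643  0.20102] F [ 0.31 -1.57  1.48] T [0.107 0.383 0.267] gap 39.7 j6 0.34 yaw -0.5593 Ftool [-1.44  1.11  1.2 ] Ttool [-0.279 -0.111 -0.373]
```

View pics/w10.png

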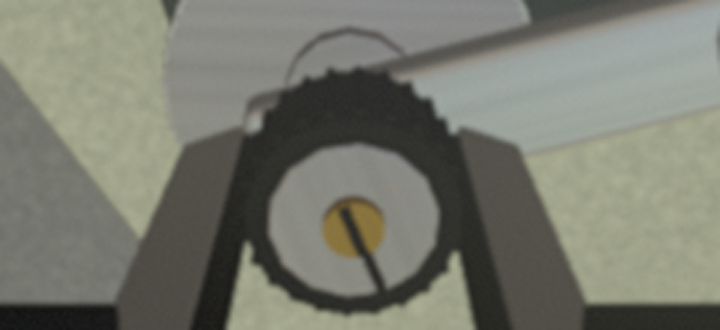

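Request:
{"name": "arm_command", "arguments": {"increments": [[30, 0, 0, 0, 0.01], [30, 0, 0, 0, 0.02], [30, 0, 0, 0, 0.03], [30, 0, 0, 0, 0.03]]}}

```text
clock: 15.75
position: [0.515, -0.0664, 0.2011]
tcp_rot: [1.613, 0.835, -1.657]
ft_force: [-0.5, -0.9, 1.5]
finger_gap: 0.0396
```

```bash
python3 st.py w11.png
```

```text
15.75 [ 0.51496 -0.0664   0.20107] F [-0.45 -0.88  1.52] T [0.081 0.404 0.302] gap 39.61 j6 0.388 yaw -0.6073 Ftool [-1.49  0.14  1.03] Ttool [-0.315 -0.162 -0.368]
```

View pics/w11.png

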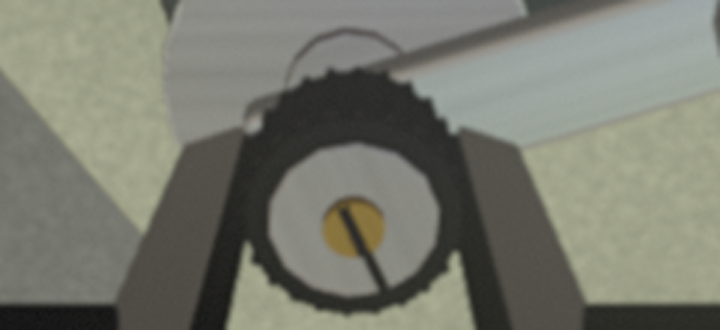

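Request:
{"name": "arm_command", "arguments": {"increments": [[30, 0, 0, 0, 0.01], [30, 0, 0, 0, 0.02], [30, 0, 0, 0, 0.03], [30, 0, 0, 0, 0.04], [30, 0, 0, 0, 0.05], [30, 0, 0, 0, 0.05]]}}

```text
clock: 16.4
position: [0.5149, -0.0663, 0.2011]
tcp_rot: [1.666, 0.779, -1.709]
ft_force: [0.2, -1.6, 2.4]
finger_gap: 0.0396
```

```bash
python3 st.py w12.png
```

```text
16.4 [ 0.51492 -0.06633  0.20107] F [ 0.25 -1.59  2.45] T [0.151 0.423 0.24 ] gap 39.58 j6 0.467 yaw -0.6859 Ftool [-2.4   1.22  1.14] Ttool [-0.254 -0.149 -0.415]
```

View pics/w12.png

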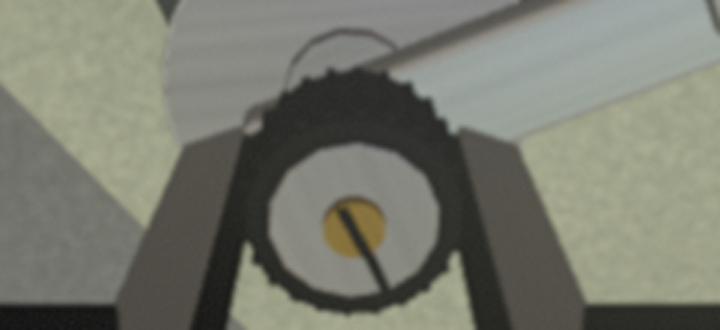

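```bash
cat > ang.py <<'E'
from h import *
import sys
# camera in tool frame const: use current state
d=cam('wrist'); s,p,R=fr(); 
def meas(fn):
    im=cv2.imread('pics/'+fn)
    if im is None: return
    hsv=cv2.cvtColor(im,cv2.COLOR_BGR2HSV)
    br=cv2.inRange(hsv,(12,90,70),(35,255,255)); br[:180]=0; br[275:]=0
    n,l,st,ce=cv2.connectedComponentsWithStats(br)
    ys,xs=np.nonzero(br); 
    (cx,cy),r=cv2.minEnclosingCircle(np.c_[xs,ys].astype(np.float32))
    g=cv2.cvtColor(im,cv2.COLOR_BGR2GRAY).astype(float)
    yy,xx=np.mgrid[:g.shape[0],:g.shape[1]]; rr=np.hypot(xx-cx,(yy-cy))
    def ln(mask,lev):
        w=np.clip(lev-g,0,None)*mask; 
        P=np.c_[xx[w>0],yy[w>0]]; ww=w[w>0]
        # to plane in tool frame
        Q=cv2.undistortPoints(np.stack([130+(P[:,0]+.5)/3-.5,180+(P[:,1]+.5)/3-.5],1)[:,None].astype(float),d['K'],d['D'])[:,0]
        rays=(d['T'][:3,:3]@np.c_[Q,np.ones(len(Q))].T).T; o=d['T'][:3,3]
        X=o+rays*((.2155-o[2])/rays[:,2])[:,None]; X=(R.T@(X-p).T).T[:,1:]
        m=np.average(X,axis=0,weights=ww); C=np.cov((X-m).T,aweights=ww); e,v=np.linalg.eigh(C); a=v[:,1]
        return np.degrees(np.arctan2(a[1],a[0]))%180,m*1e3,len(ww)
    a=ln(rr<0.8*r,75); 
    # core line: dark pixels in annulus below-right, near slot dir
    th=np.degrees(np.arctan2(yy-cy,xx-cx)); 
    b=ln((rr>1.3*r)&(rr<2.1*r)&(th>35)&(th<95),85)
    print(fn,'c',round(cx,1),round(cy,1),round(r,1),'slot',round(a[0],1),a[2],'line',round(b[0],1),b[2],'radial',round(float(np.degrees(np.arctan2(*(b[1]-a[1])[::-1])))%180,1))
for f in sys.argv[1:]: meas(f)
E
python3 ang.py w7.png w8.png w9.png w10.png w11.png w12.png
```

```text
w7.png c 347.7 226.1 29.7 slot 72.9 506 line 74.2 239 radial 70.4
w8.png c 350.2 228.1 29.9 slot 72.9 466 line 73.6 215 radial 70.7
w9.png c 352.1 228.2 30.3 slot 73.1 457 line 73.2 219 radial 70.5
w10.png c 353.1 227.6 30.3 slot 69.0 463 line 68.2 225 radial 65.6
w11.png c 353.3 227.8 30.2 slot 67.1 462 line 66.6 227 radial 64.4
w12.png c 353.8 228.0 30.3 slot 63.6 482 line 67.5 221 radial 63.3
```

Request:
{"name": "arm_command", "arguments": {"increments": [[30, 0, 0, 0, 0.01], [30, 0, 0, 0, 0.02], [30, 0, 0, 0, 0.03], [30, 0, 0, 0, 0.04], [30, 0, 0, 0, 0.05], [30, 0, 0, 0, 0.06], [30, 0, 0, 0, 0.07], [30, 0, 0, 0, 0.07]]}}

```text
clock: 17.3
position: [0.5149, -0.0662, 0.201]
tcp_rot: [1.739, 0.696, -1.78]
ft_force: [-0.2, -0.8, 1.7]
finger_gap: 0.0397
```

```bash
python3 st.py w13.png; python3 ang.py w11.png w12.png w13.png
```

```text
17.3 [ 0.51489 -0.06625  0.20105] F [-0.15 -0.84  1.69] T [0.301 0.494 0.368] gap 39.66 j6 0.577 yaw -0.7958 Ftool [-1.66  0.51  0.74] Ttool [-0.385 -0.137 -0.549]
w11.png c 353.3 227.8 30.2 slot 67.1 462 line 66.6 227 radial 64.4
w12.png c 353.8 228.0 30.3 slot 63.6 482 line 67.4 221 radial 63.3
w13.png c 354.1 227.8 30.2 slot 57.4 502 line 66.4 231 radial 63.5
```

View pics/w13.png

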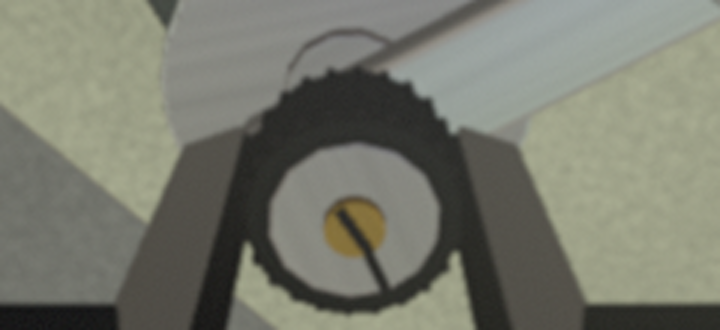

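Request:
{"name": "arm_command", "arguments": {"increments": [[46, 0, 0, 0, 0], [54, 0, 0, 0, 0], [62, 0, 0, 0, 0], [62, 0, 0, 0, 0], [62, -0.04, 0, 0, 0], [62, -0.12, 0, 0, 0], [62, -0.24, 0, 0, 0], [62, -0.4, 0, 0, 0], [62, -0.5, 0, 0, 0], [62, -0.5, 0, 0, 0]]}}

```text
clock: 18.4
position: [0.5178, -0.0628, 0.3318]
tcp_rot: [1.745, 0.691, -1.77]
ft_force: [0.4, -0.1, -0.3]
finger_gap: 0.0622
```

```bash
python3 - <<'E'
from h import *
import pickle
D={n:cam(n) for n in('wrist','scene','side')}; pickle.dump(D,open('d14.pkl','wb'))
save(D['wrist'],'w14.png',s=1.5); save(D['side'],'si14.png',(250,140,360,260),5); save(D['scene'],'sc14.png')
s=manip.get_state();print(s['clock'],s['position'],s['ft_force'],s['finger_gap'])
E
```

```text
18.55 [ 0.51610569 -0.06257299  0.32500887] [-0.95240262 -0.4943881  -0.15989914] 0.06179515298866534
```

View pics/w14.png

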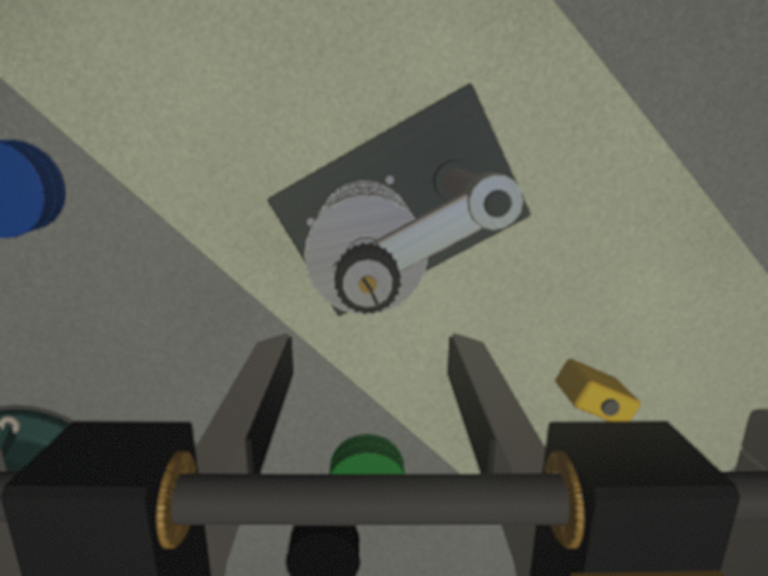

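View pics/si14.png

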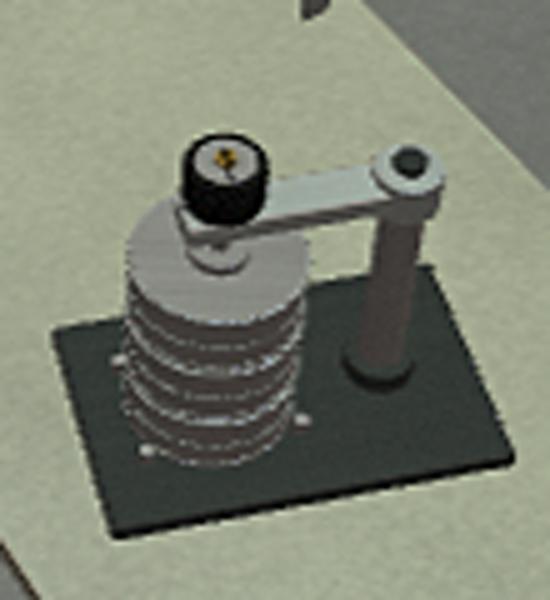

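View pics/sc14.png

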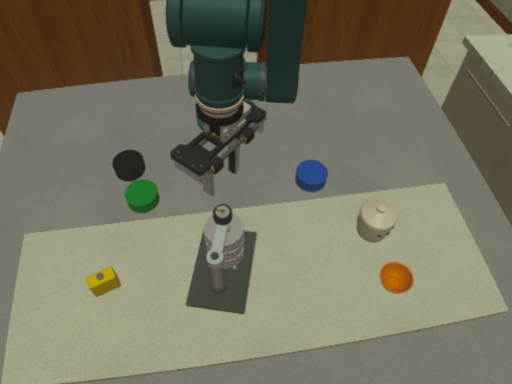

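```bash
python3 - <<'E'
from h import *
import pickle
A=pickle.load(open('d4.pkl','rb'))['side']['frame'];B=pickle.load(open('d14.pkl','rb'))['side']['frame']
# bar shift between the two views (bar+post region)
a=cv2.cvtColor(A,cv2.COLOR_RGB2GRAY)[166:192,304:340];b=cv2.cvtColor(B,cv2.COLOR_RGB2GRAY)[166:192,304:340]
print(cv2.phaseCorrelate(a.astype(float),b.astype(float)))
print(manip.job_done())
E
```

```text
((-0.07820858772954864, 0.47892570619928243), 1.0151605944443418)
the job is handed in; nothing more can be done
None
```

The tins look locked and the job is handed in, at about 18.6 s of the 69 s allowed; no verdict was reported.

- **Bar:** I pushed it closed with the shut fingertips until it would not move further. Commanding the push deeper raised the force from about 9 to 17 N while the tool moved only about 0.3 mm. The bar then lay parallel to the carrier plate to within about 0.01 rad.
- **Cap:** I turned it clockwise by about 1.87 rad at the gripper. The torque stayed near 0.14 N m, then rose to about 0.30 N m, and the clutch slipped. The black line and the slot are about 9–10° apart, measured just before letting go. I did not re-measure that angle afterwards.
- **After letting go:** The foot looks seated on the top tin and the stack is straight. The bowl, garlic keeper, timer and look-alike tins appear unmoved.

**Checks that disagreed:**
- The last torque readings were noisy, from 0.25 to 0.385 N m. I relied on the line and slot to judge the slip.
- The wrist camera and the fixed cameras differed by about 2 mm on where the cap was.
- The last image comparison showed a shift of about 0.5 pixel in the bar area of the side view. By eye, the cap and post sit at the same pixels as before the turning, so I did not check further before handing in.

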